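# Nip up the gear-casing plug with the click wrench

## Task

Take the click wrench (the black-handled one with the square hole in its head) from the bench, fit it right down over the square-headed plug on the gear casing and turn it clockwise until its handle joint gives way and clicks over; stop there, without driving the joint on to its end stop or forcing the wrench against the plug. Then lift the wrench off and lay it flat on the bench, clear of the casing, leaving the other things where they are.

Things in the scene. Friction and masses are not known exactly. Their poses are not given: they have to be found in the camera images.
- plug: Steel plug on top of a gear casing, axis upright. Origin on the axis, 80 mm above the bench, under a round collar 60 mm across, 5 mm thick; above it a square head to 27 mm above the origin, 32 mm across flats at the foot (10 mm), then stepped in to 29 and 26 mm (6 mm each). x, y axes square to the flats. Turns with light drag (0.12 N m) clockwise from above till tight, 0.4 to 1.0 rad on: unmarked, differs each time.
- plug_top (a point): Centre of the top of the plug's square head, 107 mm above the bench, turning with the plug. The plug does not rise or sink. The casing below is fixed cast aluminium, 170 x 130 mm, 70 mm high, with a round neck 68 mm across up to 80 mm; the plug is within 20 mm of the casing's middle.
- wrench: Head of the click wrench: steel block 56 x 56 mm, 22 mm high, square hole through it 35 mm across (1.5 mm play a side on the plug), hole's lower edge chamfered 3 mm. Lies flat on the bench. Origin on the hole's axis at the underside, x, y square to the hole, z up; handle runs along -x. On the plug it rests on the collar, underside 85 mm above the bench. All four quarter-turn fits are right.
- grip (a point): Middle of the wrench's black handle sleeve, 125 mm from the hole's axis along -x and 24 mm above the wrench's underside. Sleeve 24 mm wide, 28 mm high, 89 to 197 mm from the hole's axis, then an end block 46 mm square, 16 mm long. Its x axis points along the handle to the head. Wrench 0.48 kg (hidden factor on the head 0.8 to 1.25), balance point about 80 mm from the hole's axis.
- knuckle (a point): Pin of the wrench's breakaway joint, upright, 36 mm from the hole's axis along the head's -x, 16 mm above the underside. Spring-held straight; handle driven clockwise from above against the tight plug, it holds to 0.8 N m about the pin (9 N at the sleeve's middle), then gives, at nearly constant moment (+0.5 N m per rad): clicked by 0.08 rad, end stop 0.30. Eased back, it springs straight.
- spanner: Bystander: plain one-piece combination spanner lying flat, 170 mm long, 10 mm high or less; origin at its underside. Leave alone.
- headlight: Bystander: grey plastic headlight housing standing on its narrow end, 150 mm across, 106 mm high; origin at its underside. Leave alone.
- mallet: Bystander: black rubber-tipped mallet lying flat, wooden shaft, 250 mm long, 40 mm high; origin under the middle of its head. Leave alone.
- carburettor: Bystander: aluminium carburettor body, about 90 x 62 mm and 78 mm high; origin at its underside. Leave alone.
- piston: Bystander: aluminium piston standing upright, 52 mm across, 50 mm high; origin at its underside. Leave alone.
- sprocket: Bystander: flat steel ring (small sprocket blank), 72 mm across, 7 mm high; origin at its underside. Leave alone.
- tin: Bystander: shallow round aluminium tin, 76 mm across, 30 mm high; origin at its underside. Leave alone.
- bearing: Bystander: ball-bearing ring lying flat, 52 mm across, 15 mm high; origin at its underside. Leave alone.
There are look-alikes about, which are no part of the job. Of the things like the wrench, leave any that is orange or red; of the rest the larger one is meant.

How it is judged:
On the way, in this order (a step that is already met when the one before it is completed fails the run):
1. the wrench head sits fully down over the plug (horizontal distance between wrench and plug below 0.005 m and z of wrench in the frame of plug below 0.01 m and angle between wrench's own z axis and vertical below 0.12 rad and y of grip in the frame of wrench below 0.0045 m), for 0.1 s.
2. with the head on the plug the breakaway joint has clicked (sleeve's middle 7 mm aside, about 0.08 rad) (horizontal distance between wrench and plug below 0.005 m and z of wrench in the frame of plug below 0.01 m and angle between wrench's own z axis and vertical below 0.12 rad and y of grip in the frame of wrench above 0.007 m), for 0.1 s.
At the end, for the whole second after the job is handed in: After the click, the wrench lies flat on the bench (head's underside within 6 mm of it, tilt under 0.06 rad), its head over 120 mm from the plug, handle straight (within 4 mm), at rest and let go (height (world z) of wrench between -0.004 and 0.006 m and angle between wrench's own z axis and vertical below 0.06 rad and horizontal distance between wrench and plug above 0.12 m and y of grip in the frame of wrench below 0.004 m and linear speed of wrench below 0.02 m/s and height (world z) of grip below 0.034 m); the robot touches nothing.
It fails at once if the breakaway joint is driven on towards its end stop (sleeve's middle over 22 mm aside of the head's x axis, about 0.25 rad) (y of grip in the frame of wrench above 0.022 m).
It fails at once if the wrench is forced against the plug (over 100 N) (contact force between wrench and plug above 100 N).
It fails at once if a bystander is moved more than 40 mm (distance of any of spanner, headlight, mallet, carburettor, piston, sprocket, tin, bearing from where it was at the start of the episode above 0.04 m).
It also fails if it takes over 72 s, if anything falls off the work surface, if the arm or the gripper's body presses on something with over 40 N, if the wrist force passes 120 N, or if a joint passes its speed limit or range.

## Robot

A 7-joint arm with a two-finger parallel gripper is mounted at the origin on the work surface. World frame = base frame: x ahead of the robot, y to its left, z up, the work surface at z = 0. Lengths are in m, angles in rad, forces in N, time in s.
With the tool pointing down it reaches from about 0.425 to 0.925 m from the base axis. Payload 6.8 kg.
Tool frame: the origin (TCP) lies on the centre line of the jaws, within the pads' length; the fingertips stand 11 mm ahead of it and the grasp point (between the pads) lies 8 mm behind it; z points along the fingers, y is the direction in which the jaws open and shut (so a half turn about z gives the same grasp; the last joint's range is limited). The gripper opens to 85 mm and grips with 20 to 120 N. Pads are 22 mm wide; open, the fingers measure 114 mm over their backs; the gripper's body (76 mm by 85 mm) begins 54 mm behind the grasp point. The pads swing forward as they close: fully open they stand 13 mm farther back than shut.
Start: joints at [1.002, 0.477, 0.022, 1.555, -0.011, 1.109, -0.083], TCP at [0.3, -0.605, 0.242] pointing down, gripper open.
Joint ranges: [-2.96, 2.96], [-0.34, 2.1], [-1.41, 1.46], [0.24, 2.44], [-1.37, 4.51], [0.17, 1.92], [-2.96, 2.96]. Speed limits (rad/s): [2.39, 2.39, 3.14, 3.14, 3.14, 3.14, 3.14].

## Interface

Orientations are given as a rotation vector (axis times angle).
In Python, from bench import r gives the robot as it stands.
- The arm moves only by the tool send_rows, never from a script. Its argument "deltas" is a list of rows, each a list of 7 numbers: the opening, from 0 (shut) to 1 (fully open), then the shift along the tool's x, y, z as a fraction of full scale, then the turn, a rotation vector about the tool's x, y, z as a fraction of full scale. In form: [[hand, x, y, z, ax, ay, az], ...]. A call has 1 to 20 rows; each row is the pose to reach, as a shift and turn from the pose commanded when the call began, along the tool's axes at that moment, turning the shorter way round; what a row does not reach only later rows make up. Full scale, the value 1, is 150 mm for a shift and 180 degrees for a turn. A row lasts 1/12 s, in which the tool goes at most 41.7 mm and 7.16 degrees, less where a joint would pass 70% of its speed; a pose out of reach is approached as far as the arm can. A call with a number of a shift or a turn outside -1 to 1 is refused whole. A call with a gripper value outside its range is refused whole. The fingers move at their own pace and stop on an object; "squeeze" is the grip in N (left out, the last holds). Time passes only in rows, so rows that repeat a pose let the fingers close. It gives the time, the measured TCP pose, the force and the opening at its end, in the units of the state.
- r.get_obs(): the state, without advancing time (a new reading comes with each control period).
- r.grab_frame(name): name is "side" or "top"; returns a dict with "pixels" (400x640x3 uint8, red, green, blue), "camera_matrix" (3x3 intrinsics, pixels), "dist_coeffs" ([k1, k2, p1, p2, k3] as OpenCV has them; the pictures are not rectified), "rvec" (rotation vector, rad) and "tvec" (3), from world to camera coordinates, as OpenCV has them. Camera axes: x right, y down, z forward; pixel columns grow to the right and rows downward; lengths in m; the calibration is good to about 2 mm. A picture is of the moment at which its call begins. There is no depth.
- r.hand_in(): hands the job in, once; it reports no verdict.
The state is a dict: "clock": time; "joints": joint angles; "qvel": joint speeds; "tau": joint torques, N m; "tcp_pos": TCP position; "orientation": TCP orientation; "contact_force": force on the tool from outside, world axes, zero at the start; "moment": the same for the moment, N m; "grip_width": finger opening in m.
Only numpy, scipy, OpenCV 4.12 (cv2) and the standard library are available. Lean on these libraries where they do the work, as an engineer would, in place of code of your own. Each camera call takes 0.05 s, during which the arm holds its last target. There are 200 camera calls.

## Working session

There is one attempt and no reset: what is moved stays moved. The work goes in short steps, Python scripts to look and compute and a tool call to move; the robot and the scene stay as the last step left them, time stands still between calls to the robot, and variables do not carry over. Pictures are saved under pics/ and viewed, about 8 in all and at most 12, crops included, and the job is handed in when it is done.

Besides the shell and the picture viewer there is one more tool, called in YAML: its name, and indented under it one key for each argument. send_rows: Moves the arm, as the interface text tells. Shift numbers are shares of 150 mm and turn numbers shares of 180 degrees, none past 1 either way. Its arguments: {"type":"object","properties":{"deltas":{"type":"array","items":{"type":"array","items":{"type":"number"}}},"squeeze":{"type":"number"}},"required":["deltas"]}

```bash
mkdir -p pics; ls; cat > h.py <<'E'
import numpy as np, cv2, pickle
from scipy.spatial.transform import Rotation as R
from bench import r
def snap(n,f):
    d=r.grab_frame(n); pickle.dump(d,open(f'{f}.pkl','wb')); return d
def load(f): return pickle.load(open(f'{f}.pkl','rb'))
def px2w(d,uv,z):
    uv=np.array(uv,float).reshape(-1,1,2); K=np.array(d['camera_matrix'])
    n=cv2.undistortPoints(uv,K,np.array(d['dist_coeffs'])).reshape(-1,2)
    Rm=cv2.Rodrigues(np.array(d['rvec'],float))[0]; t=np.array(d['tvec']).reshape(3)
    c=-Rm.T@t; v=np.c_[n,np.ones(len(n))]@Rm
    return c+v*((np.reshape(z,-1)-c[2])/v[:,2])[:,None]
def w2px(d,p):
    return cv2.projectPoints(np.array(p,float).reshape(-1,1,3),np.array(d['rvec'],float),np.array(d['tvec'],float),np.array(d['camera_matrix']),np.array(d['dist_coeffs']))[0].reshape(-1,2)
def save(d,f,box=None,s=1):
    im=d['pixels'][:,:,::-1]
    if box: x0,y0,x1,y1=box; im=im[y0:y1,x0:x1]
    if s!=1: im=cv2.resize(im,None,fx=s,fy=s,interpolation=cv2.INTER_CUBIC)
    cv2.imwrite(f'pics/{f}.png',im)
E
python3 - <<'E'
from h import *
for n in('top','side'):
    d=snap(n,n+'0'); save(d,n+'0')
    Rm=cv2.Rodrigues(np.array(d['rvec'],float))[0];print(n,-Rm.T@np.array(d['tvec']).reshape(3),Rm[2])
print(r.get_obs())
E
```

```text
pics
top [ 0.33898586 -0.04760334  1.47288731] [ 1.52856278e-01  7.83891533e-04 -9.88248119e-01]
side [-0.02446218  0.93806079  0.85865156] [ 0.41450433 -0.71455924 -0.56355236]
{'clock': 0.1, 'joints': array([ 1.00192918,  0.47774266,  0.02235534,  1.55632233, -0.01150982,
        1.10926254, -0.08306893]), 'qvel': array([-5.94037850e-05, -8.46781003e-04,  2.71682514e-03, -1.81292251e-03,
        1.49708345e-03,  4.94747378e-05,  2.06993747e-03]), 'tau': array([ 4.45871367e-03, -5.97758067e+01,  1.61375351e+00, -2.81953347e+01,
        1.28751813e-02,  4.97459143e-03,  3.84910749e-06]), 'tcp_pos': array([ 0.29989955, -0.60417162,  0.241419  ]), 'orientation': array([-3.05708167e+00, -7.17090042e-01,  7.48644265e-04]), 'contact_force': array([0.36809437, 0.13919976, 0.03454219]), 'moment': array([-0.00239756,  0.01732784, -0.04146752]), 'grip_width': 0.0857549480962048}
```

View pics/top0.png

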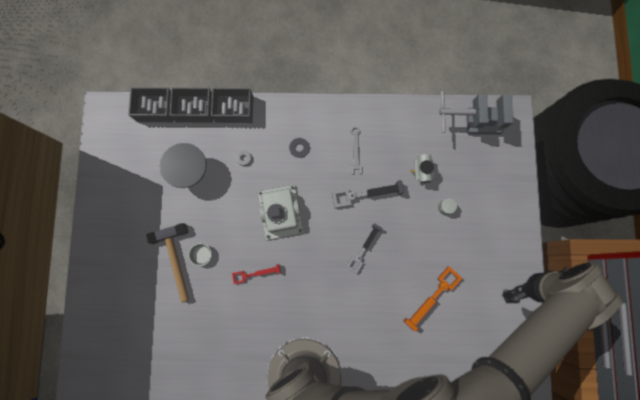

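View pics/side0.png

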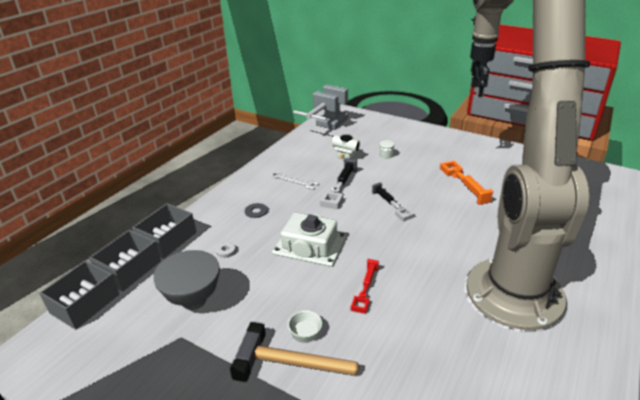

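The top view shows the larger black wrench with its head at about (343,199) and handle end at about (402,187). The smaller look-alike is at (370,245) and the plug at about (277,212). Next I'll enlarge this area.

```bash
python3 - <<'E'
from h import *
d=load('top0'); a=(250,160,450,260)
save(d,'c1',(250,165,410,265),5)
E
```

```text
(no output)
```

View pics/c1.png

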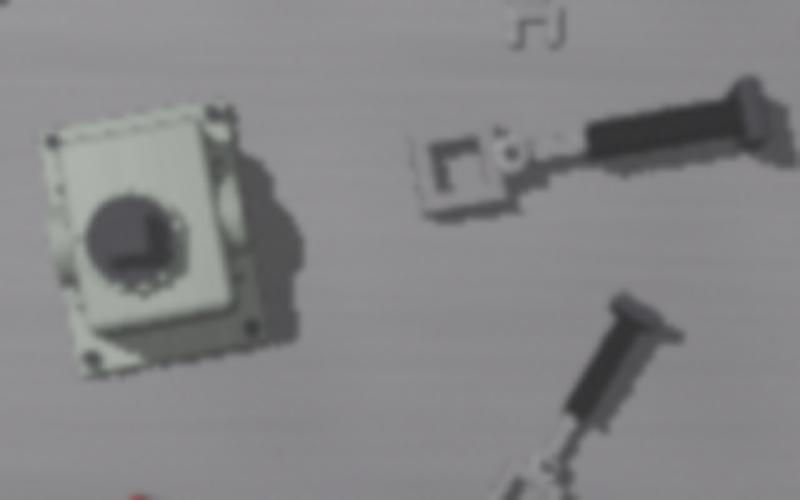

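The enlarged crop shows the wrench hole centre at crop (456,165), the sleeve running from (588,140) to (738,118), and the collar centre at (130,238).

```bash
python3 - <<'E'
from h import *
d=load('top0'); f=lambda p:np.array(p)/5+[250,165]
h=px2w(d,[f((458,166))],.022)[0]; s=px2w(d,[f((588,141)),f((738,119)),f((750,112))],[.038,.038,.047])
print('hole',h,'sleeve',s,'len',np.linalg.norm(s-h,axis=1))
v=s[1]-s[0];print('yaw from sleeve to head',np.degrees(np.arctan2(-v[1],-v[0])), 'hole-sleeve',np.degrees(np.arctan2(*(h-s[1])[[1,0]])))
print('collar',px2w(d,[f((130,238))],.085))
c=px2w(d,[f((65,145)),f((195,120)),f((232,300)),f((97,328))],.07);print('casing top',c,c.mean(0))
def crop(d,b,s,eq=True):
    x0,y0,x1,y1=b;im=d['pixels'][y0:y1,x0:x1,::-1]
    im=cv2.resize(im,None,fx=s,fy=s,interpolation=cv2.INTER_CUBIC).astype(float)
    return np.clip((im/255)**.5*255*1.0,0,255).astype(np.uint8)
a=crop(d,(262,196,294,228),12);b=crop(load('side0'),(294,205,334,237),10)
a=cv2.resize(a,(400,400));b=cv2.resize(b,(400,320));b=np.vstack([b,np.zeros((80,400,3),np.uint8)])
cv2.imwrite('pics/c2.png',np.hstack([a,b]))
E
```

```text
hole [ 0.578447   -0.11786603  0.022     ] sleeve [[ 0.59356571 -0.20411669  0.038     ]
 [ 0.60947304 -0.30487972  0.038     ]
 [ 0.61259849 -0.31136069  0.047     ]] len [0.08901546 0.19024388 0.19806945]
yaw from sleeve to head 98.97117342929158 hole-sleeve 99.41971648600064
collar [[0.51920073 0.0960473  0.085     ]]
casing top [[0.58211001 0.14165149 0.07      ]
 [0.59951376 0.05690838 0.07      ]
 [0.4812995  0.03058768 0.07      ]
 [0.46234523 0.11748085 0.07      ]] [0.53131713 0.0866571  0.07      ]
```

View pics/c2.png

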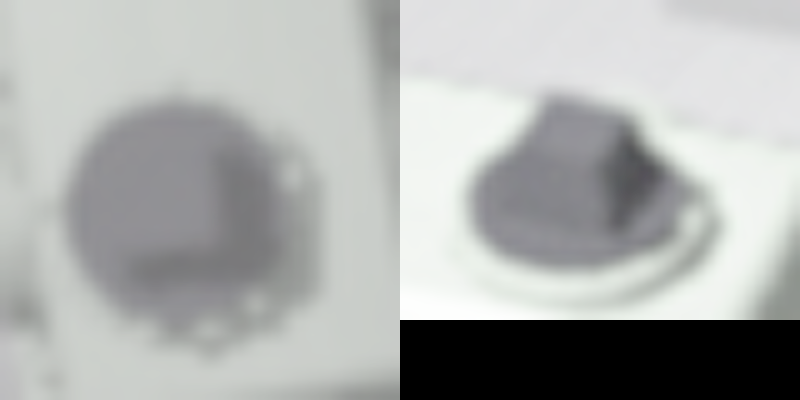

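```bash
python3 - <<'E'
from h import *
s=px2w(load('side0'),np.array([(548-400,95),(630-400,120),(603-400,158),(533-400,140)])/10+[294,205],.107)
t=px2w(load('top0'),np.array([(215,150),(222,242),(125,257)])/12.5+[262,196],.107)
for q in(s,t):
    print(q.round(4)); e=np.diff(q,axis=0); print(np.degrees(np.arctan2(e[:,1],e[:,0])),np.linalg.norm(e,axis=1))
print(s.mean(0),(t[0]+t[2])/2)
# model fit on both images
def quads(x,y,a,base):
    pass
def render(d,box,x,y,a,S=6):
    x0,y0,x1,y1=box;L=np.zeros(((y1-y0)*S,(x1-x0)*S),np.uint8)
    cam=-cv2.Rodrigues(np.array(d['rvec'],float))[0].T@np.array(d['tvec']).reshape(3)
    def poly(P,l):
        q=(w2px(d,P)+.5-[x0,y0])*S
        cv2.fillPoly(L,[np.round(q).astype(np.int32)],l)
    th=np.linspace(0,2*np.pi,48)
    for z in(.080,.0825,.085):poly(np.c_[x+.03*np.cos(th),y+.03*np.sin(th),0*th+z],1 if z>.084 else 7)
    for w,z0,z1 in((.032,.085,.095),(.029,.095,.101),(.026,.101,.107)):
        c=[(x+w/2**.5*np.cos(a+np.pi/4+k*np.pi/2),y+w/2**.5*np.sin(a+np.pi/4+k*np.pi/2)) for k in range(4)]
        for k in range(4):
            p,q=c[k],c[(k+1)%4]; m=(np.array(p)+q)/2; n=m-[x,y]
            if n@(cam[:2]-m)>0: poly([(*p,z0),(*q,z0),(*q,z1),(*p,z1)],2+k)
        poly([(*p,z1) for p in c],6)
    return L
from scipy.optimize import minimize
for nm,box in(('side0',(302,212,324,231)),('top0',(268,204,287,222))):
    d=load(nm);x0,y0,x1,y1=box;im=d['pixels'][y0:y1,x0:x1].astype(float).reshape(-1,3);h,w=y1-y0,x1-x0
    def cost(p):
        L=render(d,box,*p);A=np.stack([cv2.GaussianBlur(cv2.resize((L==k).astype(float),(w,h),interpolation=cv2.INTER_AREA),(0,0),.6).ravel() for k in range(8)],1)
        wgt=(1-A[:,0])[:,None]>.5
        B=A*wgt;s_=np.linalg.lstsq(np.r_[B,.03*np.eye(8)],np.r_[im*wgt,np.full((8,3),3.)],rcond=None)[0]
        return ((B@s_-im*wgt)**2).sum()/wgt.sum()+ 0
    best=[]
    for dg in range(-45,45,5):
        o=minimize(lambda p:cost([p[0]/1000,p[1]/1000,np.radians(dg)]),[520,95],method='Nelder-Mead',options=dict(initial_simplex=[[520,95],[524,95],[520,99]],maxfev=40))
        best.append((round(o.fun,1),dg,*o.x.round(1)))
    print(nm,sorted(best)[:6])
E
```

```text
[[0.5319 0.0869 0.107 ]
 [0.5074 0.086  0.107 ]
 [0.5052 0.1033 0.107 ]
 [0.5251 0.1055 0.107 ]]
[-177.83316      97.37855671    6.0710693 ] [0.02455352 0.01752699 0.0200391 ]
[[0.5311 0.084  0.107 ]
 [0.5077 0.0817 0.107 ]
 [0.5036 0.1061 0.107 ]]
[-174.35230495   99.39558305] [0.02359329 0.02476875]
[0.51739962 0.09540723 0.107     ] [0.51737409 0.09504503 0.107     ]
side0 [(np.float64(269.5), 10, np.float64(520.0), np.float64(96.4)), (np.float64(275.4), 5, np.float64(519.2), np.float64(96.8)), (np.float64(281.5), 15, np.float64(520.2), np.float64(96.0)), (np.float64(303.1), 0, np.float64(519.3), np.float64(97.1)), (np.float64(362.1), 20, np.float64(519.4), np.float64(96.3)), (np.float64(367.5), -5, np.float64(519.5), np.float64(96.3))]
top0 [(np.float64(145.8), 5, np.float64(518.4), np.float64(95.0)), (np.float64(146.4), 15, np.float64(518.4), np.float64(95.5)), (np.float64(148.3), 10, np.float64(518.7), np.float64(95.1)), (np.float64(153.4), 20, np.float64(518.7), np.float64(95.5)), (np.float64(162.2), 0, np.float64(517.9), np.float64(94.1)), (np.float64(172.5), -5, np.float64(518.7), np.float64(95.0))]
```

```bash
cat > p.py <<'E'
# usage: p.py dump -> advice.  cmd pose file holds last commanded pose
import json,sys
from h import *
def st():
    try: return json.load(open('cmd.json'))
    except Exception: return dict(p=[.3,-.605,.242],o=r.get_obs()['orientation'].tolist())
def apply(row):
    s=st();M=R.from_rotvec(s['o']);s=dict(p=(np.array(s['p'])+M.apply(np.array(row[:3])*.15)).tolist(),o=(M*R.from_rotvec(np.array(row[3:])*np.pi)).as_rotvec().tolist())
    json.dump(s,open('cmd.json','w'))
def to(p,psi):
    s=st();M=R.from_rotvec(s['o']);a=np.radians(psi)
    T=R.from_matrix(np.array([[-np.sin(a),np.cos(a),0],[np.cos(a),np.sin(a),0],[0,0,-1]]))
    print('row',(M.inv().apply(np.array(p)-s['p'])/.15).round(4),((M.inv()*T).as_rotvec()/np.pi).round(4))
def show():
    o=r.get_obs();s=st();M=R.from_rotvec(o['orientation']).as_matrix()
    print('t',round(o['clock'],2),'tcp',o['tcp_pos'].round(4),'err',(o['tcp_pos']-s['p']).round(4),'psi',np.degrees(np.arctan2(M[1,1],M[0,1])).round(2),'F',o['contact_force'].round(2),'M',o['moment'].round(3),'w',round(o['grip_width'],4),'tilt',M[:,2].round(4))
E
python3 - <<'E'
from p import *
show();to([.596,-.2265,.15],9.2);to([.596,-.2265,.15],-63.6)
E
```

```text
t 0.1 tcp [ 0.2999 -0.6042  0.2414] err [-0.0001  0.0008 -0.0006] psi -63.6 F [0.37 0.14 0.03] M [-0.002  0.017 -0.041] w 0.0858 tilt [-8.0e-04  1.4e-03 -1.0e+00]
row [ 2.8896 -1.3817  0.6152] [-5.000e-04 -3.000e-04 -4.044e-01]
row [ 2.8896 -1.3817  0.6152] [-0.0005  0.      0.    ]
```

send_rows:
  deltas:
    - [1,0.96,-0.46,0.1,0,0,0]
    - [1,0.96,-0.46,0.1,0,0,0]
    - [1,0.96,-0.46,0.1,0,0,0]
    - [1,0.96,-0.46,0.1,0,0,0]
  squeeze: 100

```text
clock: 0.43
tcp_pos: [0.4, -0.476, 0.2266]
orientation: [-3.057, -0.719, -0.001]
contact_force: [-0.3, -0.1, 0.5]
grip_width: 0.0852
```

send_rows:
  deltas:
    - [1,0.96,-0.46,0.1,0,0,0]
    - [1,0.96,-0.46,0.1,0,0,0]
    - [1,0.96,-0.46,0.1,0,0,0]
    - [1,0.96,-0.46,0.1,0,0,0]

```text
clock: 0.77
tcp_pos: [0.4982, -0.3498, 0.2118]
orientation: [-3.057, -0.72, -0.0]
contact_force: [0.7, -0.7, 0.8]
grip_width: 0.0855
```

send_rows:
  deltas:
    - [1,0.97,-0.46,0.1,0,0,-0.036]
    - [1,0.97,-0.46,0.1,0,0,-0.072]
    - [1,0.97,-0.46,0.1,0,0,-0.108]
    - [1,0.97,-0.46,0.1,0,0,-0.144]
    - [1,0.97,-0.46,0.1,0,0,-0.18]
    - [1,0.97,-0.46,0.1,0,0,-0.216]
    - [1,0.97,-0.46,0.1,0,0,-0.252]
    - [1,0.97,-0.46,0.1,0,0,-0.288]
    - [1,0.97,-0.46,0.1,0,0,-0.324]
    - [1,0.97,-0.46,0.1,0,0,-0.36]
    - [1,0.97,-0.46,0.1,0,0,-0.404]
    - [1,0.97,-0.46,0.1,0,0,-0.404]
    - [1,0.97,-0.46,0.1,0,0,-0.404]

```text
clock: 1.85
tcp_pos: [0.5961, -0.2265, 0.1969]
orientation: [-2.041, -2.388, 0.0]
contact_force: [0.1, -0.8, 0.3]
grip_width: 0.0855
```

```bash
python3 - <<'E'
from p import *
apply([.96,-.46,.1,0,0,0]);apply([.96,-.46,.1,0,0,0]);apply([.97,-.46,.1,0,0,-.404])
show();to([.596,-.2265,.06],9.2);to([.596,-.2265,.018],9.2)
d=snap('top','t1');save(d,'t1',(310,150,430,240),6)
for p in ([.5784,-.118,.022],[.596,-.2265,.038]):print((w2px(d,p)-[310,150])*6)
E
```

```text
t 1.85 tcp [ 0.5961 -0.2265  0.1969] err [ 5.681e-01 -1.750e-02 -5.000e-04] psi 8.96 F [ 0.1  -0.78  0.34] M [ 0.013  0.028 -0.005] w 0.0855 tilt [-6.e-04  5.e-04 -1.e+00]
row [-3.7645  0.4321  0.9134] [-0.000e+00 -3.000e-04  4.027e-01]
row [-3.7647  0.432   1.1934] [-0.000e+00 -3.000e-04  4.027e-01]
[[189.83775908 289.28449909]]
[[385.66258404 255.26623876]]
```

View pics/t1.png

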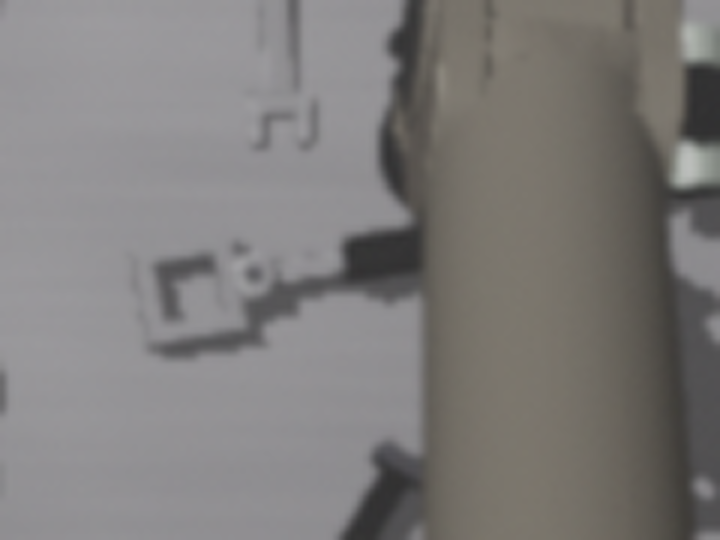

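```bash
python3 - <<'E'
from p import *
json.dump(dict(p=[.596,-.2265,.1973],o=r.get_obs()['orientation'].tolist()),open('cmd.json','w'))
show();to([.596,-.2265,.018],9.2)
E
```

```text
t 1.9 tcp [ 0.5962 -0.2265  0.197 ] err [ 0.0002 -0.     -0.0003] psi 8.91 F [-0.12 -0.24  0.27] M [-0.04  -0.073  0.008] w 0.0855 tilt [-5.e-04  3.e-04 -1.e+00]
row [-4.0000e-04  5.0000e-04  1.1953e+00] [-0.0001 -0.0001 -0.0016]
```

send_rows:
  deltas:
    - [1,0,0,0.3,0,0,0]
    - [1,0,0,0.6,0,0,0]
    - [1,0,0,0.8,0,0,0]
    - [1,0,0,0.8,0,0,0]

```text
clock: 2.23
tcp_pos: [0.591, -0.2251, 0.0699]
orientation: [-2.033, -2.38, 0.008]
contact_force: [-1.4, 0.2, -1.6]
grip_width: 0.0854
```

send_rows:
  deltas:
    - [1,0,0,0.1,0,0,0]
    - [1,0,0,0.2,0,0,0]
    - [1,0,0,0.3,0,0,0]
    - [1,0,0,0.395,0,0,0]
    - [1,0,0,0.395,0,0,0]
    - [1,0,0,0.395,0,0,0]

```text
clock: 2.73
tcp_pos: [0.5962, -0.2263, 0.0179]
orientation: [-2.038, -2.39, 0.001]
contact_force: [0.5, 0.8, -1.1]
grip_width: 0.0854
```

send_rows:
  deltas:
    - [0,0,0,0,0,0,0]
    - [0,0,0,0,0,0,0]
    - [0,0,0,0,0,0,0]
    - [0,0,0,0,0,0,0]
    - [0,0,0,0,0,0,0]
    - [0,0,0,0,0,0,0]
    - [0,0,0,0,0,0,0]
    - [0,0,0,0,0,0,0]
    - [0,0,0,0,0,0,0]
    - [0,0,0,0,0,0,0]
    - [0,0,0,0,0,0,0]
    - [0,0,0,0,0,0,0]
  squeeze: 110

```text
clock: 3.73
tcp_pos: [0.598, -0.2266, 0.0194]
orientation: [2.036, 2.389, 0.002]
contact_force: [1.7, 0.4, 5.1]
grip_width: 0.0224
```

```bash
python3 - <<'E'
from p import *
apply([0,0,.8,0,0,0]);apply([0,0,.395,0,0,0])
show()
E
```

```text
t 3.73 tcp [ 0.598  -0.2266  0.0194] err [ 0.0021 -0.0002  0.0013] psi 9.11 F [1.67 0.37 5.11] M [ 0.005 -0.181 -0.069] w 0.0224 tilt [ 3.1e-03 -7.0e-04 -1.0e+00]
```

send_rows:
  deltas:
    - [0,0,0,-0.05,0,0,0]
    - [0,0,0,-0.2,0,0,0]
    - [0,0,0,-0.35,0,0,0]
    - [0,0,0,-0.5,0,0,0]
    - [0,0,0,-0.65,0,0,0]
    - [0,0,0,-0.8,0,0,0]
    - [0,0,0,-0.95,0,0,0]
    - [0,0,0,-1,0,0,0]
    - [0,0,0,-1,0,0,0]
    - [0,0,0,-1,0,0,0]

```text
clock: 4.57
tcp_pos: [0.5955, -0.2264, 0.167]
orientation: [-2.037, -2.39, 0.001]
contact_force: [0.1, -0.1, -5.5]
grip_width: 0.0227
```

```bash
python3 - <<'E'
from p import *
apply([0,0,-1,0,0,0])
show();
a=np.radians(188.5);p=np.array([.519,.0957])-.110*np.array([np.cos(a),np.sin(a)]);print(p)
to([*p,.168],98.5)
E
```

```text
t 4.57 tcp [ 0.5955 -0.2264  0.167 ] err [-0.0005  0.0001 -0.001 ] psi 9.12 F [ 0.05 -0.13 -5.51] M [-0.084  0.017  0.011] w 0.0227 tilt [-1.7e-03  2.0e-04 -1.0e+00]
[0.62779174 0.11195904]
row [2.1963e+00 5.5880e-01 9.0000e-04] [-0.000e+00 -2.000e-04 -4.977e-01]
```

send_rows:
  deltas:
    - [0,0.2,0.05,0,0,0,0]
    - [0,0.4,0.11,0,0,0,0]
    - [0,0.6,0.17,0,0,0,0]
    - [0,0.8,0.22,0,0,0,0]
    - [0,1,0.28,0,0,0,0]

```text
clock: 4.98
tcp_pos: [0.6122, -0.0704, 0.1654]
orientation: [-2.036, -2.388, 0.005]
contact_force: [0.6, 0.4, -5.8]
grip_width: 0.0221
```

send_rows:
  deltas:
    - [0,0.2,0.05,0,0,0,0]
    - [0,0.4,0.11,0,0,0,0]
    - [0,0.6,0.17,0,0,0,0]
    - [0,0.8,0.22,0,0,0,0]
    - [0,1,0.28,0,0,0,0]

```text
clock: 5.4
tcp_pos: [0.63, 0.084, 0.1653]
orientation: [-2.036, -2.389, 0.006]
contact_force: [0.5, -0.8, -4.3]
grip_width: 0.0224
```

send_rows:
  deltas:
    - [0,0.02,0,0,0,0,-0.03]
    - [0,0.04,0,0,0,0,-0.06]
    - [0,0.06,0,0,0,0,-0.09]
    - [0,0.08,0,0,0,0,-0.12]
    - [0,0.1,0,0,0,0,-0.15]
    - [0,0.12,0,0,0,0,-0.18]
    - [0,0.14,0,0,0,0,-0.21]
    - [0,0.16,0,0,0,0,-0.24]
    - [0,0.18,0,0,0,0,-0.27]
    - [0,0.196,0,0,0,0,-0.3]
    - [0,0.196,0,0,0,0,-0.33]
    - [0,0.196,0,0,0,0,-0.36]
    - [0,0.196,0,0,0,0,-0.39]
    - [0,0.196,0,0,0,0,-0.42]
    - [0,0.196,0,0,0,0,-0.45]
    - [0,0.196,0,0,0,0,-0.48]
    - [0,0.196,0,0,0,0,-0.497]
    - [0,0.196,0,0,0,0,-0.497]
    - [0,0.196,0,0,0,0,-0.497]
    - [0,0.196,0,0,0,0,-0.497]

```text
clock: 7.07
tcp_pos: [0.6265, 0.1119, 0.1668]
orientation: [0.232, -3.131, 0.0]
contact_force: [-0.3, -0.4, -5.2]
grip_width: 0.0223
```

```bash
python3 - <<'E'
from p import *
for s in([1,.28,0,0,0,0],[1,.28,0,0,0,0],[.196,0,0,0,0,-.497]):apply(s)
show()
d=snap('side','s2');e=snap('top','t2')
def crop(d,b,s):
    x0,y0,x1,y1=b;return cv2.resize(d['pixels'][y0:y1,x0:x1,::-1],None,fx=s,fy=s,interpolation=cv2.INTER_CUBIC)
a=crop(d,(250,150,350,270),4);b=crop(e,(230,130,330,250),4)
cv2.imwrite('pics/m2.png',np.hstack([a,b]))
E
```

```text
t 7.07 tcp [0.6265 0.1119 0.1668] err [-0.0015 -0.0001 -0.0013] psi 98.49 F [-0.28 -0.39 -5.16] M [ 0.03  -0.176 -0.   ] w 0.0223 tilt [-2.e-03 -2.e-04 -1.e+00]
```

View pics/m2.png

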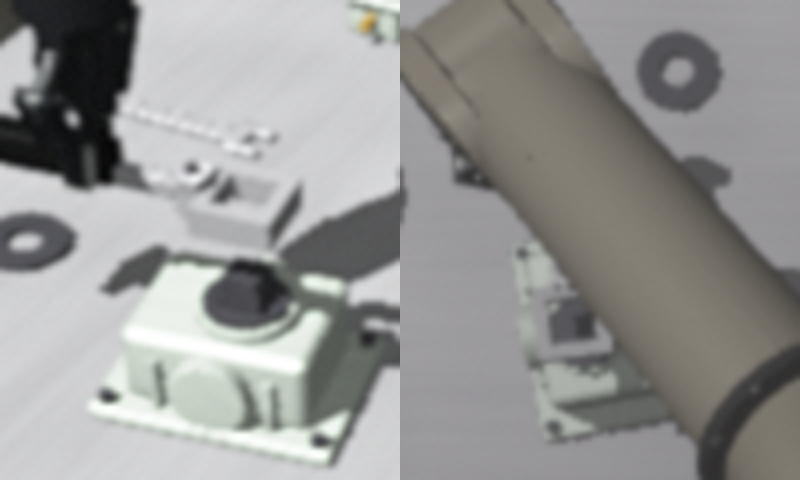

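```bash
cat > ov.py <<'E'
from p import *
def overlay(d,boxs,hx,hy,a,z0,S,h=.022):
    x0,y0,x1,y1=boxs;im=cv2.resize(d['pixels'][y0:y1,x0:x1,::-1],None,fx=S,fy=S,interpolation=cv2.INTER_CUBIC)
    c,s=np.cos(a),np.sin(a)
    for w,z,col in((.056,z0,(0,0,255)),(.056,z0+h,(0,255,255)),(.035,z0+h,(0,255,0))):
        P=[(hx+w/2*(c*i-s*j),hy+w/2*(s*i+c*j),z) for i,j in((1,1),(1,-1),(-1,-1),(-1,1))]
        q=(w2px(d,P)+.5-[x0,y0])*S
        cv2.polylines(im,[np.round(q*16).astype(np.int32)],True,col,1,cv2.LINE_AA,4)
    return im
E
python3 - <<'E'
from ov import *
o=r.get_obs();M=R.from_rotvec(o['orientation']).as_matrix();a=np.arctan2(M[1,1],M[0,1])+np.pi/2
u=np.array([np.cos(a),np.sin(a)]);h=o['tcp_pos'][:2]+.110*u;print(h,np.degrees(a))
A=overlay(load('s2'),(290,180,330,240),*h,a,.147,10);B=overlay(load('t2'),(255,185,295,245),*h,a,.147,10)
cv2.imwrite('pics/o2.png',np.hstack([A,B]))
E
```

```text
[0.51804475 0.09576763] 188.5242334130073
```

View pics/o2.png

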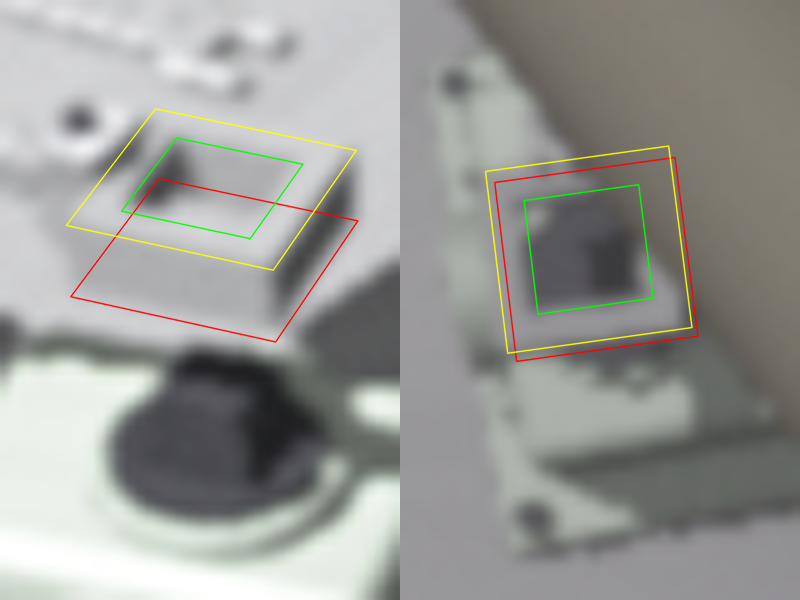

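send_rows:
  deltas:
    - [0,0,0,0.06,0,0,0]
    - [0,0.007,0,0.12,0,0,0]
    - [0,0.007,0,0.18,0,0,0]
    - [0,0.007,0,0.24,0,0,0]
    - [0,0.007,0,0.24,0,0,0]
    - [0,0.007,0,0.24,0,0,0]

```text
clock: 7.67
tcp_pos: [0.6255, 0.1117, 0.131]
orientation: [0.235, -3.131, 0.0]
contact_force: [0.8, 0.4, -4.7]
grip_width: 0.0221
```

```bash
python3 - <<'E'
from p import *
apply([.007,0,.24,0,0,0]);show()
E
```

```text
t 7.67 tcp [0.6255 0.1117 0.131 ] err [-0.0014 -0.0001 -0.0012] psi 98.58 F [ 0.78  0.43 -4.74] M [-0.025 -0.085  0.017] w 0.0221 tilt [-1.8e-03 -3.0e-04 -1.0e+00]
```

send_rows:
  deltas:
    - [0,-0.014,0,0,0,0,0]
    - [0,-0.014,0,0.015,0,0,0]
    - [0,-0.014,0,0.03,0,0,0]
    - [0,-0.014,0,0.045,0,0,0]
    - [0,-0.014,0,0.06,0,0,0]
    - [0,-0.014,0,0.06,0,0,0]

```text
clock: 8.17
tcp_pos: [0.6279, 0.1121, 0.1225]
orientation: [0.235, -3.132, 0.0]
contact_force: [-0.2, -0.0, -5.9]
grip_width: 0.0224
```

```bash
python3 - <<'E'
from p import *
apply([-.014,0,.06,0,0,0]);show()
E
```

```text
t 8.17 tcp [0.6279 0.1121 0.1225] err [-0.0011 -0.0001 -0.0006] psi 98.58 F [-0.17 -0.   -5.86] M [ 0.046 -0.078 -0.004] w 0.0224 tilt [-8.e-04 -3.e-04 -1.e+00]
```

send_rows:
  deltas:
    - [0,0,0,0.015,0,0,0]
    - [0,0,0,0.03,0,0,0]
    - [0,0,0,0.045,0,0,0]
    - [0,0,0,0.06,0,0,0]
    - [0,0,0,0.06,0,0,0]

```text
clock: 8.58
tcp_pos: [0.6278, 0.1121, 0.1134]
orientation: [0.235, -3.132, 0.0]
contact_force: [-0.7, -1.0, -5.2]
grip_width: 0.0224
```

```bash
python3 - <<'E'
from p import *
apply([0,0,.06,0,0,0]);show()
E
```

```text
t 8.58 tcp [0.6278 0.1121 0.1134] err [-0.0012 -0.     -0.0007] psi 98.58 F [-0.67 -0.96 -5.21] M [ 0.005 -0.042  0.011] w 0.0224 tilt [-9.e-04 -3.e-04 -1.e+00]
```

send_rows:
  deltas:
    - [0,0,0,0.01,0,0,0]
    - [0,0,0,0.02,0,0,0]
    - [0,0,0,0.03,0,0,0]
    - [0,0,0,0.04,0,0,0]
    - [0,0,0,0.04,0,0,0]

```text
clock: 9.0
tcp_pos: [0.628, 0.1122, 0.1077]
orientation: [0.235, -3.132, 0.0]
contact_force: [0.4, 0.8, -5.3]
grip_width: 0.0224
```

```bash
python3 - <<'E'
from p import *
apply([0,0,.04,0,0,0]);show()
E
```

```text
t 9.0 tcp [0.628  0.1122 0.1077] err [-0.001   0.0001 -0.0005] psi 98.58 F [ 0.38  0.81 -5.27] M [ 0.031 -0.161 -0.006] w 0.0224 tilt [-5.e-04 -1.e-04 -1.e+00]
```

send_rows:
  deltas:
    - [0,0,0,0.007,0,0,0]
    - [0,0,0,0.014,0,0,0]
    - [0,0,0,0.02,0,0,0]
    - [0,0,0,0.02,0,0,0]

```text
clock: 9.33
tcp_pos: [0.6281, 0.1122, 0.1048]
orientation: [0.235, -3.133, 0.0]
contact_force: [0.6, 0.8, -4.6]
grip_width: 0.0223
```

```bash
python3 - <<'E'
from ov import *
apply([0,0,.02,0,0,0]);show()
d=snap('side','s3');o=r.get_obs()
cv2.imwrite('pics/s3.png',np.hstack([overlay(d,(285,190,335,240),.519,.0957,np.radians(188.5),.085,8),cv2.resize(d['pixels'][190:240,285:335,::-1],None,fx=8,fy=8,interpolation=cv2.INTER_CUBIC)]))
E
```

```text
t 9.33 tcp [0.6281 0.1122 0.1048] err [-0.0009  0.0001 -0.0003] psi 98.58 F [ 0.56  0.75 -4.58] M [ 0.082 -0.114 -0.003] w 0.0223 tilt [-3.e-04 -1.e-04 -1.e+00]
```

View pics/s3.png

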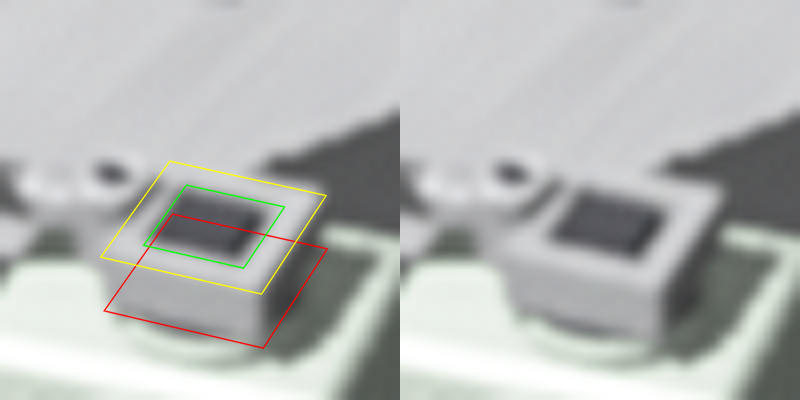

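The side view shows the square head inside the hole, at about crop (210,222), with the wrench almost down on the collar. I'll ease it down until it makes light contact.

send_rows:
  deltas:
    - [0,0,0,0.007,0,0,0]
    - [0,0,0,0.014,0,0,0]
    - [0,0,0,0.014,0,0,0]

```text
clock: 9.63
tcp_pos: [0.6285, 0.1124, 0.1037]
orientation: [-0.235, 3.132, -0.0]
contact_force: [-1.6, -0.7, 3.0]
grip_width: 0.0223
```

```bash
python3 - <<'E'
from p import *
apply([0,0,.014,0,0,0]);show()
E
```

```text
t 9.63 tcp [0.6285 0.1124 0.1037] err [-0.0005  0.0003  0.0007] psi 98.57 F [-1.55 -0.74  3.01] M [-0.239  0.58   0.075] w 0.0223 tilt [ 6.e-04 -1.e-04 -1.e+00]
```

send_rows:
  deltas:
    - [0,0.0003,-0.022,0,0,0,0.0095]
    - [0,0.0013,-0.044,0,0,0,0.0191]
    - [0,0.003,-0.066,0,0,0,0.0286]
    - [0,0.0053,-0.0878,0,0,0,0.0382]
    - [0,0.008,-0.1096,0,0,0,0.0477]
    - [0,0.0118,-0.1313,0,0,0,0.0573]
    - [0,0.016,-0.153,0,0,0,0.0668]
    - [0,0.021,-0.1743,0,0,0,0.0764]
    - [0,0.0265,-0.1956,0,0,0,0.0859]
    - [0,0.0328,-0.2167,0,0,0,0.0955]
    - [0,0.0328,-0.2167,0,0,0,0.0955]

```text
clock: 10.55
tcp_pos: [0.6286, 0.0791, 0.1034]
orientation: [0.243, 3.131, 0.001]
contact_force: [0.7, 1.9, 4.9]
grip_width: 0.0227
```

```bash
cat >> p.py <<'E'
def torque():
    show();o=r.get_obs();c=np.array([.519,.0957]);q=o['tcp_pos'][:2]-c;F=o['contact_force'];n=q/np.linalg.norm(q)
    print('radius',np.linalg.norm(q).round(4),'theta',np.degrees(np.arctan2(q[1],q[0])).round(2),'Ft(ccw+)',round(n[0]*F[1]-n[1]*F[0],2),'Fr',round(n@F[:2],2),'Mz',o['moment'][2].round(3))
E
python3 - <<'E'
from p import *
apply([.0328,-.2167,0,0,0,.0955]);torque()
E
```

```text
t 10.55 tcp [0.6286 0.0791 0.1034] err [-0.0003 -0.0002  0.0003] psi 81.14 F [0.7  1.92 4.95] M [ 0.553  0.573 -0.191] w 0.0227 tilt [ 9.e-04  7.e-04 -1.e+00]
radius 0.1108 theta -8.62 Ft(ccw+) 2.0 Fr 0.41 Mz -0.191
```

send_rows:
  deltas:
    - [0,0.0003,-0.022,-0.002,0,0,0.0095]
    - [0,0.0013,-0.044,-0.002,0,0,0.0191]
    - [0,0.0013,-0.044,-0.002,0,0,0.0191]

```text
clock: 10.8
tcp_pos: [0.6273, 0.0723, 0.1034]
orientation: [0.336, 3.123, 0.001]
contact_force: [1.6, 2.9, 4.6]
grip_width: 0.0227
```

```bash
python3 - <<'E'
from p import *
apply([.0013,-.044,-.002,0,0,.0191]);torque()
E
```

```text
t 10.8 tcp [0.6273 0.0723 0.1034] err [-0.0004 -0.0004  0.0001] psi 77.71 F [1.56 2.85 4.56] M [ 0.749  0.36  -0.279] w 0.0227 tilt [ 7.e-04  3.e-04 -1.e+00]
radius 0.1108 theta -12.19 Ft(ccw+) 3.12 Fr 0.92 Mz -0.279
```

send_rows:
  deltas:
    - [0,0.0003,-0.022,0,0,0,0.0095]
    - [0,0.0013,-0.044,0,0,0,0.0191]
    - [0,0.0013,-0.044,0,0,0,0.0191]

```text
clock: 11.05
tcp_pos: [0.6256, 0.0658, 0.1034]
orientation: [0.429, 3.112, 0.0]
contact_force: [1.9, 2.0, 5.3]
grip_width: 0.0225
```

```bash
python3 - <<'E'
from p import *
apply([.0013,-.044,0,0,0,.0191]);torque()
E
```

```text
t 11.05 tcp [0.6256 0.0658 0.1034] err [-0.0004 -0.0005  0.0001] psi 74.3 F [1.94 1.99 5.28] M [ 0.781  0.202 -0.305] w 0.0225 tilt [ 5.e-04  0.e+00 -1.e+00]
radius 0.1107 theta -15.66 Ft(ccw+) 2.44 Fr 1.33 Mz -0.305
```

send_rows:
  deltas:
    - [0,0.0003,-0.022,0,0,0,0.0095]
    - [0,0.0013,-0.044,0,0,0,0.0191]
    - [0,0.0013,-0.044,0,0,0,0.0191]

```text
clock: 11.3
tcp_pos: [0.6235, 0.0595, 0.1034]
orientation: [0.523, 3.097, -0.0]
contact_force: [1.0, 2.4, 5.1]
grip_width: 0.0224
```

```bash
python3 - <<'E'
from p import *
apply([.0013,-.044,0,0,0,.0191]);torque()
E
```

```text
t 11.3 tcp [0.6235 0.0595 0.1034] err [-0.0006 -0.0006  0.    ] psi 70.83 F [0.98 2.45 5.08] M [ 0.768  0.227 -0.286] w 0.0224 tilt [ 2.e-04 -0.e+00 -1.e+00]
radius 0.1106 theta -19.13 Ft(ccw+) 2.63 Fr 0.13 Mz -0.286
```

send_rows:
  deltas:
    - [0,0.0003,-0.022,0,0,0,0.0095]
    - [0,0.0013,-0.044,0,0,0,0.0191]
    - [0,0.0013,-0.044,0,0,0,0.0191]

```text
clock: 11.55
tcp_pos: [0.621, 0.0531, 0.1033]
orientation: [0.616, 3.08, -0.0]
contact_force: [2.9, 2.2, 4.4]
grip_width: 0.0224
```

```bash
python3 - <<'E'
from p import *
apply([.0013,-.044,0,0,0,.0191]);torque()
E
```

```text
t 11.55 tcp [0.621  0.0531 0.1033] err [-0.0007 -0.0007 -0.    ] psi 67.37 F [2.85 2.24 4.39] M [ 0.79   0.179 -0.244] w 0.0224 tilt [ 0.e+00 -2.e-04 -1.e+00]
radius 0.1106 theta -22.65 Ft(ccw+) 3.17 Fr 1.77 Mz -0.244
```

send_rows:
  deltas:
    - [0,0.0003,-0.022,0,0,0,0.0095]
    - [0,0.0013,-0.044,0,0,0,0.0191]
    - [0,0.0013,-0.044,0,0,0,0.0191]

```text
clock: 11.8
tcp_pos: [0.6184, 0.047, 0.1033]
orientation: [0.709, 3.06, -0.0]
contact_force: [2.3, 2.6, 6.4]
grip_width: 0.0224
```

```bash
python3 - <<'E'
from p import *
apply([.0013,-.044,0,0,0,.0191]);torque()
E
```

```text
t 11.8 tcp [0.6184 0.047  0.1033] err [-0.0007 -0.0008  0.    ] psi 63.92 F [2.28 2.59 6.39] M [ 0.756  0.157 -0.296] w 0.0224 tilt [ 1.e-04 -3.e-04 -1.e+00]
radius 0.1106 theta -26.1 Ft(ccw+) 3.33 Fr 0.91 Mz -0.296
```

send_rows:
  deltas:
    - [0,0.0003,-0.022,0,0,0,0.0095]
    - [0,0.0013,-0.044,0,0,0,0.0191]
    - [0,0.0013,-0.044,0,0,0,0.0191]

```text
clock: 12.05
tcp_pos: [0.6157, 0.041, 0.1035]
orientation: [0.799, 3.037, -0.0]
contact_force: [4.2, 0.7, 5.0]
grip_width: 0.0222
```

```bash
python3 - <<'E'
from p import *
apply([.0013,-.044,0,0,0,.0191]);torque()
E
```

```text
t 12.05 tcp [0.6157 0.041  0.1035] err [-0.0002 -0.001   0.0002] psi 60.52 F [4.19 0.66 5.03] M [ 0.508 -0.188 -0.158] w 0.0222 tilt [ 1.e-03 -5.e-04 -1.e+00]
radius 0.1111 theta -29.5 Ft(ccw+) 2.64 Fr 3.32 Mz -0.158
```

send_rows:
  deltas:
    - [0,0.0003,-0.022,0,0,0,0.0095]
    - [0,0.0013,-0.044,0,0,0,0.0191]
    - [0,0.0013,-0.044,0,0,0,0.0191]

```text
clock: 12.3
tcp_pos: [0.6132, 0.037, 0.1038]
orientation: [0.885, 3.011, 0.004]
contact_force: [7.2, 3.0, 2.9]
grip_width: 0.0224
```

```bash
python3 - <<'E'
from p import *
apply([.0013,-.044,0,0,0,.0191]);torque()
E
```

```text
t 12.3 tcp [0.6132 0.037  0.1038] err [0.0007 0.0006 0.0004] psi 57.24 F [7.17 2.99 2.94] M [ 1.11  -0.853  0.397] w 0.0224 tilt [ 0.0034  0.0014 -1.    ]
radius 0.111 theta -31.94 Ft(ccw+) 6.33 Fr 4.5 Mz 0.397
```

send_rows:
  deltas:
    - [0,0.0003,-0.017,0,0,0,0.0095]
    - [0,0.001,-0.034,0,0,0,0.0191]
    - [0,0.001,-0.034,0,0,0,0.0191]
    - [0,0.001,-0.034,0,0,0,0.0191]

```text
clock: 12.63
tcp_pos: [0.6107, 0.0334, 0.1038]
orientation: [0.972, 2.984, 0.005]
contact_force: [5.8, 3.9, 2.3]
grip_width: 0.0224
```

```bash
python3 - <<'E'
from ov import *
apply([.001,-.034,0,0,0,.0191]);torque()
d=snap('side','s4');e=snap('top','t4')
def crop(d,b,s):
    x0,y0,x1,y1=b;return cv2.resize(d['pixels'][y0:y1,x0:x1,::-1],None,fx=s,fy=s,interpolation=cv2.INTER_CUBIC)
cv2.imwrite('pics/m4.png',np.hstack([crop(d,(270,170,335,245),6),crop(e,(250,165,315,240),6)]))
E
```

```text
t 12.63 tcp [0.6107 0.0334 0.1038] err [0.0011 0.0012 0.0005] psi 53.93 F [5.83 3.95 2.33] M [ 1.24  -1.037  0.284] w 0.0224 tilt [ 0.004   0.0018 -1.    ]
radius 0.1109 theta -34.2 Ft(ccw+) 6.54 Fr 2.6 Mz 0.284
```

View pics/m4.png

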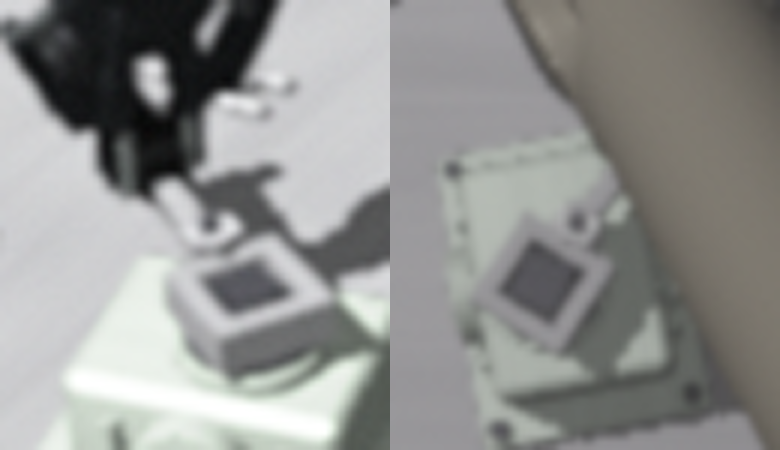

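```bash
python3 - <<'E'
from p import *
c=np.array([(481,297),(530,214),(611,262),(562,349)],float)-[390,0]
q=px2w(load('t4'),c/6+[250,165],.107)[:,:2];e=np.roll(q,-1,0)-q
print(q.mean(0),np.linalg.norm(e,axis=1).round(4),(np.degrees(np.arctan2(e[:,1],e[:,0]))%90).round(1),'handle',(53.93+90)%90)
# deflection from TCP geometry: hole near c
E
```

```text
[0.51913253 0.09383927] [0.0509 0.0503 0.0526 0.0511] [61.  59.8 61.9 58. ] handle 53.93000000000001
```

send_rows:
  deltas:
    - [0,0.0002,-0.01,0,0,0,0.006]
    - [0,0.0005,-0.02,0,0,0,0.0115]
    - [0,0.0005,-0.02,0,0,0,0.0115]
    - [0,0.0005,-0.02,0,0,0,0.0115]

```text
clock: 13.07
tcp_pos: [0.6091, 0.0312, 0.1039]
orientation: [1.025, 2.966, 0.005]
contact_force: [6.9, 4.6, 1.4]
grip_width: 0.0224
```

```bash
python3 - <<'E'
from ov import *
apply([.0005,-.02,0,0,0,.0115]);torque()
d=snap('top','t5')
def yaw_fit(nm,box):
    # head as light square, fit yaw by rendering ring at z=.107
    from scipy.optimize import minimize
    d=load(nm);x0,y0,x1,y1=box;im=d['pixels'][y0:y1,x0:x1].astype(float).mean(2)
    def cost(p):
        S=8;L=np.zeros(((y1-y0)*S,(x1-x0)*S),np.uint8);a=np.radians(p[2])
        for w,l in((.070,4),(.056,1),(.035,2)):
            P=[(p[0]/1e3+w/2**.5*np.cos(a+np.pi/4+k*np.pi/2),p[1]/1e3+w/2**.5*np.sin(a+np.pi/4+k*np.pi/2),.107) for k in range(4)]
            cv2.fillPoly(L,[np.round((w2px(d,P)+.5-[x0,y0])*S).astype(np.int32)],l)
        A=np.stack([cv2.resize((L==k).astype(float),(x1-x0,y1-y0),interpolation=cv2.INTER_AREA).ravel() for k in(1,2)],1)
        m=A.sum(1)>.95;g=im.ravel()[m];B=A[m];s=np.linalg.lstsq(B,g,rcond=None)[0];return ((B@s-g)**2).mean()
    o=min((minimize(cost,[519,95,a0],method='Nelder-Mead',options=dict(initial_simplex=[[519,95,a0],[522,95,a0],[519,98,a0],[519,95,a0+4]])) for a0 in(56,60,64)),key=lambda o:o.fun);return o.x,o.fun
for n in('t4','t5'):print(n,yaw_fit(n,(255,190,300,230)))
E
```

```text
t 13.07 tcp [0.6091 0.0312 0.1039] err [0.0013 0.0014 0.0005] psi 51.86 F [6.91 4.55 1.38] M [ 1.247 -1.215  0.281] w 0.0224 tilt [ 0.0044  0.0021 -1.    ]
radius 0.1108 theta -35.61 Ft(ccw+) 7.73 Fr 2.97 Mz 0.281
t4 (array([520.16270003,  97.77199685,  57.89613679]), np.float64(32.144507257523856))
t5 (array([520.28983522,  97.80828355,  58.56013653]), np.float64(31.442466980583387))
```

```bash
python3 - <<'E'
from p import *
c=np.array([.6159,.0420])-.110*np.array([np.cos(np.radians(-29.3)),np.sin(np.radians(-29.3))]);print(c,st()['p'])
for ps in(57,61,62):
    a=np.radians(ps-90);p=c+.11*np.array([np.cos(a),np.sin(a)]);to([*p,st()['p'][2]],ps)
E
```

```text
[0.51997238 0.09583207] [0.6077981143764911, 0.0297756960966485, 0.10331849570141534]
row [ 0.0023  0.0504 -0.    ] [-0.     -0.0002 -0.03  ]
row [ 0.0089  0.1012 -0.    ] [-0.     -0.0002 -0.0522]
row [ 0.0111  0.1138 -0.    ] [-0.     -0.0002 -0.0578]
```

send_rows:
  deltas:
    - [0,0.001,0.025,0,0,0,-0.015]
    - [0,0.0023,0.05,0,0,0,-0.03]
    - [0,0.0055,0.075,0,0,0,-0.041]
    - [0,0.009,0.101,0,0,0,-0.0522]
    - [0,0.011,0.114,0,0,0,-0.0578]
    - [0,0.011,0.114,0,0,0,-0.0578]
    - [0,0.011,0.114,0,0,0,-0.0578]

```text
clock: 13.7
tcp_pos: [0.6171, 0.0434, 0.1034]
orientation: [0.757, 3.048, -0.001]
contact_force: [3.1, 1.3, 6.0]
grip_width: 0.0224
```

```bash
python3 - <<'E'
from p import *
apply([.011,.114,0,0,0,-.0578]);torque()
E
```

```text
t 13.7 tcp [0.6171 0.0434 0.1034] err [-0.0001 -0.0008  0.0001] psi 62.12 F [3.1  1.32 5.97] M [ 0.451 -0.203 -0.157] w 0.0224 tilt [ 8.e-04 -8.e-04 -1.e+00]
radius 0.1112 theta -28.09 Ft(ccw+) 2.62 Fr 2.11 Mz -0.157
```

send_rows:
  deltas:
    - [0,0,0,-0.02,0,0,0]
    - [0,0,0,-0.04,0,0,0]
    - [0,0,0,-0.06,0,0,0]
    - [0,0,0,-0.06,0,0,0]

```text
clock: 14.03
tcp_pos: [0.6162, 0.0435, 0.1113]
orientation: [-0.755, -3.049, 0.001]
contact_force: [5.0, 2.4, -6.1]
grip_width: 0.0223
```

send_rows:
  deltas:
    - [0,0,0,-0.04,0,0,0]
    - [0,0,0,-0.08,0,0,0]
    - [0,0,0,-0.14,0,0,0]
    - [0,0,0,-0.2,0,0,0]
    - [0,0,0,-0.26,0,0,0]
    - [0,0,0,-0.32,0,0,0]
    - [0,0,0,-0.32,0,0,0]

```text
clock: 14.62
tcp_pos: [0.6177, 0.0446, 0.1628]
orientation: [0.753, 3.047, 0.001]
contact_force: [0.2, -0.1, -4.6]
grip_width: 0.0224
```

```bash
python3 - <<'E'
from p import *
apply([0,0,-.06,0,0,0]);apply([0,0,-.32,0,0,0]);torque()
# place: original spot
to([.598,-.2266,.160],9.1); to([.598,-.2266,.160],62.0)
E
```

```text
t 14.62 tcp [0.6177 0.0446 0.1628] err [0.0005 0.0004 0.0025] psi 62.22 F [ 0.23 -0.06 -4.57] M [-0.035 -0.177  0.026] w 0.0224 tilt [ 3.4e-03  1.0e-04 -1.0e+00]
radius 0.1111 theta -27.39 Ft(ccw+) 0.05 Fr 0.23 Mz 0.026
row [-0.7346 -1.6539  0.0017] [-1.000e-04 -2.000e-04  2.939e-01]
row [-0.7346 -1.6539  0.0017] [ 0.     -0.0002  0.    ]
```

send_rows:
  deltas:
    - [0,-0.1,-0.2,0,0,0,0]
    - [0,-0.2,-0.4,0,0,0,0]
    - [0,-0.3,-0.6,0,0,0,0]
    - [0,-0.36,-0.8,0,0,0,0]

```text
clock: 14.95
tcp_pos: [0.6088, -0.0893, 0.1603]
orientation: [0.755, 3.049, -0.001]
contact_force: [0.7, -1.5, -4.8]
grip_width: 0.0223
```

send_rows:
  deltas:
    - [0,-0.1,-0.2,0,0,0,0.03]
    - [0,-0.2,-0.4,0,0,0,0.06]
    - [0,-0.3,-0.6,0,0,0,0.09]
    - [0,-0.375,-0.8,0,0,0,0.12]
    - [0,-0.375,-0.854,0,0,0,0.15]
    - [0,-0.375,-0.854,0,0,0,0.18]
    - [0,-0.375,-0.854,0,0,0,0.21]
    - [0,-0.375,-0.854,0,0,0,0.24]
    - [0,-0.375,-0.854,0,0,0,0.27]
    - [0,-0.375,-0.854,0,0,0,0.294]
    - [0,-0.375,-0.854,0,0,0,0.294]
    - [0,-0.375,-0.854,0,0,0,0.294]

```text
clock: 15.95
tcp_pos: [0.5983, -0.2263, 0.1601]
orientation: [-2.031, -2.397, 0.001]
contact_force: [-0.6, 0.6, -6.1]
grip_width: 0.0222
```

```bash
python3 - <<'E'
from p import *
apply([-.36,-.8,0,0,0,0]);apply([-.375,-.854,0,0,0,.294]);show()
to([.598,-.2266,.0215],9.1)
d=snap('side','s6');save(d,'s6',(240,120,440,270),4)
E
```

```text
t 15.95 tcp [ 0.5983 -0.2263  0.1601] err [ 0.0003  0.0003 -0.0001] psi 9.46 F [-0.58  0.6  -6.11] M [-0.095 -0.003  0.02 ] w 0.0222 tilt [-5.e-04 -1.e-04 -1.e+00]
row [-1.00e-04  1.00e-04  9.25e-01] [-0.0001 -0.0001 -0.0001]
```

View pics/s6.png

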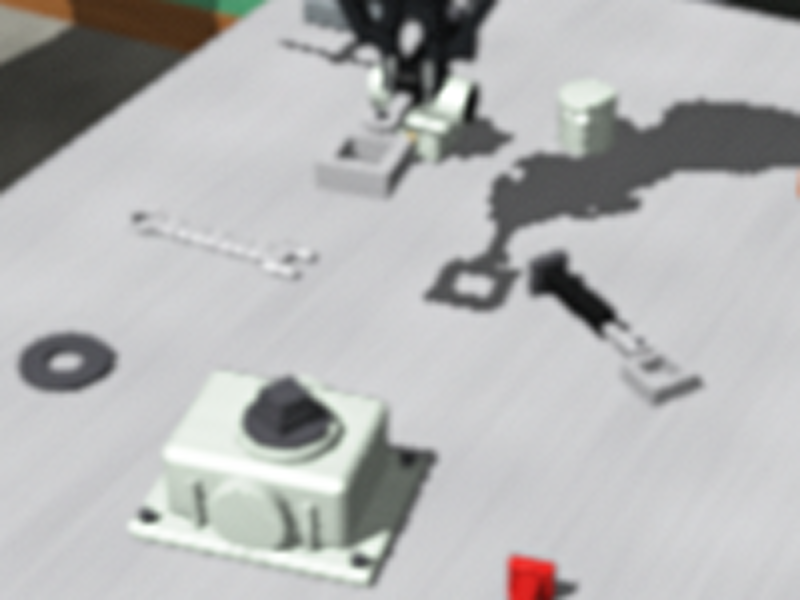

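The side view shows the wrench off the plug, the plug turned, and the other things still in place. I'll lower the wrench at its original spot.

send_rows:
  deltas:
    - [0,0,0,0.1,0,0,0]
    - [0,0,0,0.2,0,0,0]
    - [0,0,0,0.3,0,0,0]
    - [0,0,0,0.4,0,0,0]
    - [0,0,0,0.5,0,0,0]
    - [0,0,0,0.6,0,0,0]
    - [0,0,0,0.7,0,0,0]
    - [0,0,0,0.8,0,0,0]
    - [0,0,0,0.86,0,0,0]
    - [0,0,0,0.9,0,0,0]
    - [0,0,0,0.9,0,0,0]

```text
clock: 16.92
tcp_pos: [0.5977, -0.2263, 0.0239]
orientation: [-2.032, -2.393, 0.001]
contact_force: [-0.2, 0.7, -4.2]
grip_width: 0.0225
```

send_rows:
  deltas:
    - [0,0,0,0.01,0,0,0]
    - [0,0,0,0.02,0,0,0]
    - [0,0,0,0.028,0,0,0]
    - [0,0,0,0.028,0,0,0]

```text
clock: 17.25
tcp_pos: [0.5987, -0.2267, 0.0215]
orientation: [2.034, 2.394, 0.0]
contact_force: [-0.6, -0.3, -6.0]
grip_width: 0.0224
```

```bash
python3 - <<'E'
from p import *
apply([0,0,.928,0,0,0]);show()
E
```

```text
t 17.25 tcp [ 0.5987 -0.2267  0.0215] err [ 0.0008 -0.0001  0.0004] psi 9.3 F [-0.6  -0.27 -6.03] M [-0.127 -0.035  0.033] w 0.0224 tilt [ 7.e-04 -3.e-04 -1.e+00]
```

send_rows:
  deltas:
    - [0,0,0,0.006,0,0,0]
    - [0,0,0,0.012,0,0,0]
    - [0,0,0,0.018,0,0,0]
    - [0,0,0,0.018,0,0,0]

```text
clock: 17.58
tcp_pos: [0.5988, -0.2267, 0.0194]
orientation: [2.034, 2.394, -0.0]
contact_force: [-3.6, 0.6, 3.5]
grip_width: 0.0226
```

```bash
python3 - <<'E'
from p import *
apply([0,0,.018,0,0,0]);show()
E
```

```text
t 17.58 tcp [ 0.5988 -0.2267  0.0194] err [ 0.0008 -0.0001  0.0011] psi 9.3 F [-3.61  0.57  3.46] M [ 0.079  0.654 -0.053] w 0.0226 tilt [ 4.e-04 -5.e-04 -1.e+00]
```

On the bench with light contact. Open the gripper, then rise.

send_rows:
  deltas:
    - [0.3,0,0,0,0,0,0]
    - [0.6,0,0,0,0,0,0]
    - [1,0,0,0,0,0,0]
    - [1,0,0,0,0,0,0]
    - [1,0,0,0,0,0,0]
    - [1,0,0,0,0,0,0]
    - [1,0,0,0,0,0,0]
    - [1,0,0,0,0,0,0]
    - [1,0,0,0,0,0,0]
    - [1,0,0,0,0,0,0]

```text
clock: 18.42
tcp_pos: [0.5985, -0.2266, 0.0183]
orientation: [-2.034, -2.394, 0.0]
contact_force: [-0.2, 0.2, 0.2]
grip_width: 0.0853
```

send_rows:
  deltas:
    - [1,0,0,-0.1,0,0,0]
    - [1,0,0,-0.25,0,0,0]
    - [1,0,0,-0.45,0,0,0]
    - [1,0,0,-0.65,0,0,0]
    - [1,0,0,-0.85,0,0,0]
    - [1,0,0,-1,0,0,0]
    - [1,0,0,-1,0,0,0]
    - [1,0,0,-1,0,0,0]

```text
clock: 19.08
tcp_pos: [0.5995, -0.2268, 0.1711]
orientation: [2.032, 2.391, 0.002]
contact_force: [-0.9, 0.0, -0.1]
grip_width: 0.0855
```

send_rows:
  deltas:
    - [1,-0.25,0,-0.1,0,0,0]
    - [1,-0.5,0,-0.2,0,0,0]
    - [1,-0.75,0,-0.2,0,0,0]
    - [1,-1,0,-0.2,0,0,0]
    - [1,-1,0,-0.2,0,0,0]
    - [1,-1,0,-0.2,0,0,0]

```text
clock: 19.58
tcp_pos: [0.6208, -0.3778, 0.1963]
orientation: [-2.038, -2.387, 0.003]
contact_force: [0.8, 1.1, -0.6]
grip_width: 0.0853
```

```bash
python3 - <<'E'
from p import *
o=r.get_obs();print(o['contact_force'],o['tcp_pos'],o['grip_width'])
d=snap('top','t7');save(d,'t7',(120,80,480,320),2.2)
E
```

```text
[ 0.75984374  1.05806096 -0.5775315 ] [ 0.62079711 -0.3777735   0.19632035] 0.0853139126787792
```

View pics/t7.png

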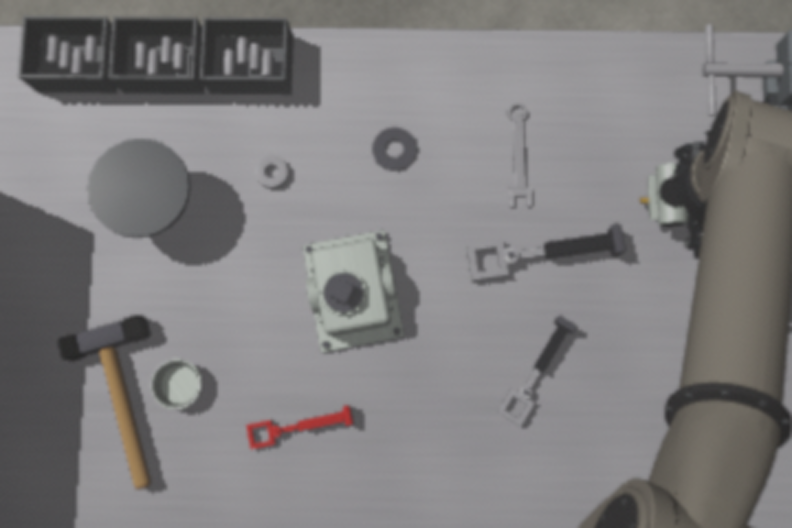

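```bash
python3 -c "
from h import *
print(r.hand_in())"
```

```text
the job is handed in; nothing more can be done
None
```

I fitted the wrench down over the plug, turned it until the joint clicked, lifted it off and laid it back at its original spot on the bench. The job is handed in at about 20 s of the 72 s allowed. It reported no verdict, so the points below come from my own checks.

- **Fit:** The wrench touched the collar with about 8 N, and the side picture just before showed the square head inside the hole.
- **Click:** The plug went tight after about 0.66 rad. The joint then gave at a nearly constant moment of about 0.8 N m.
    - **Angle:** I stopped at about 0.13 rad, roughly 12 mm aside at the sleeve. That is past the 7 mm click and short of the 22 mm limit.
    - **Disagreement:** Reading the head's angle by eye from a picture suggested about 0.15 rad, an image fit 0.11 rad, and the arm's geometry 0.13 rad. All three are inside the click window.
- **Lift and placing:** I eased the wrench back before lifting, and it came off freely. The last top picture shows it flat and straight about 0.2 m from the plug, let go, with the arm clear.
- **Other things:** The bystanders visible in the last picture are where they were. The arm hid the piston and part of the carburettor, though an earlier side picture showed both standing.

One slip: just above the plug I shifted the wrench 1 mm the wrong way, and I corrected it before it touched.

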